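# Free a bushed tube of its pin and tap it true on the marks

## Task

Draw the pin straight up out of the tube without lifting or tipping the tube, and stand it upright in the parts tray. Then, without lifting the tube, tap it gently from opposite sides, beginning on its long side away from the robot and then on its long side nearest the robot, and go on from whichever sides are needed until it lies centred and square inside the four corner marks scribed on the plate. Leave the tape measure, the angle iron and the round offcut alone.

Things in the scene. Friction and masses are not known exactly. Their poses are not given: they have to be found in the camera images.
- platen: Flat steel layout plate, 240 mm (its x) by 300 mm (its y), 20 mm thick, fixed. Origin at the centre of its underside, z up, x roughly away from the robot. Thin dark scribed lines on top: a centre line along x, one along y, and four L-shaped corner marks outlining the tube's place, 100 mm along x by 160 mm along y about the plate's centre.
- mark (a point): Centre of the scribed marks, where the two centre lines cross, on the plate's top face; axes as the plate's.
- tube_mid (a point): Centre (half-way up, 20 mm above the plate's top) of the loose dark steel rectangular tube: 100 mm (its x) by 160 mm (its y, the open-ended length) by 40 mm high, about 0.75 kg. It slides with dry friction and stops where left. Square means its y parallel to the plate's y. It starts turned 20 to 38 degrees anticlockwise (from above): its +y end too near the robot, its -y end too far.
- pin_mid (a point): Centre (55 mm above its foot) of the loose plain steel pin, 30 mm diameter, 110 mm long, about 0.3 kg, its length along z, ends flat. It starts upright in a round vertical sleeve at the centre of the tube, 31 mm across, 36 mm deep, closed at the bottom: 74 mm of the pin stands out above the tube's top.
- tray: Parts tray, open at the top, bare aluminium, 150 by 150 mm outside, 30 mm high, walls 4 mm, floor 4 mm thick, fixed on the bench. Origin at the centre of its underside.
- tray_in (a point): Centre of the tray's inner floor.
- tape_mid (a point): Centre of a tape measure, 70 x 35 x 65 mm, loose, to be left alone.
- angle_mid (a point): A point in a 120 mm long piece of 50 mm angle iron (its length along its y), loose, to be left alone.
- offcut: Round tube offcut standing on end, 60 mm diameter, 90 mm high, loose, to be left alone. Origin at the centre of its foot.

How it is judged:
By the outcome, as a careful person would: the job done as asked, in the order asked, and still so for the second after the job is handed in, with the robot touching nothing.
It also fails if it takes over 72 s, if anything falls off the work surface, if the arm or the gripper's body presses on something with over 40 N, if the wrist force passes 120 N, or if a joint passes its speed limit or range.

## Robot

A 6-joint arm with a two-finger parallel gripper is mounted at the origin on the work surface. World frame = base frame: x ahead of the robot, y to its left, z up, the work surface at z = 0. Lengths are in m, angles in degrees, forces in N, time in s.
With the tool pointing down it reaches from about 0.3 to 0.75 m from the base axis. Payload 8.5 kg.
Tool frame: the origin (TCP) lies midway between the tips of the shut fingers; the grasp point (between the pads) lies 19 mm behind it; z points along the fingers, y is the line along which they close (so a half turn about z gives the same grasp; the last joint's range is limited). The gripper opens to 85 mm and grips with 20 to 120 N. Pads are 22 mm wide; open, the fingers measure 114 mm over their backs; the gripper's body (76 mm by 85 mm) begins 54 mm behind the grasp point. The pads swing forward as they close: fully open they stand 13 mm farther back than shut.
Start: joints at [-87.909, 21.807, 74.336, -0, 83.858, -12.336], TCP at [0.137, -0.533, 0.231] pointing down, gripper open.
Joint ranges: [-178.18, 178.18], [-50.72, 133.34], [12.68, 142.11], [-81.47, 261.47], [9.98, 163.14], [-165.26, 165.26]. Speed limits (degrees/s): [136.94, 136.94, 180, 180, 180, 180].

## Interface

Orientations are given as a 3x3 rotation matrix whose columns are the frame's x, y, z axes.
In Python, from station import robot, optics, ticket gives the robot as it stands.
- The arm moves only by the shell command python3 -m creep 'ROWS' [FORCE]. ROWS is JSON, a list of rows, each a list of 7 numbers: the turn, a rotation vector about the world's x, y, z in degrees, then the shift along the world's x, y, z in m, then the finger opening in m, from 0 to 0.0854. In form: [[ax, ay, az, tx, ty, tz, claw], ...]. A call has 1 to 5 rows; each row shifts and turns the commanded pose from where the row before left it; what a row does not reach is not made up. A row lasts 1/12 s, in which the tool goes at most 41.7 mm and 7.16 degrees, less where a joint would pass 70% of its speed; a pose out of reach is approached as far as the arm can. A call is refused whole if a number of a shift passes 0.0417 or a number of a turn 7.16, either way. A call with a gripper value outside its range is refused whole. The fingers move at their own pace and stop on an object; FORCE is the grip in N (left out, the last holds). Time passes only in rows, so rows that do not move let the fingers close. It gives the time, the measured TCP pose, the force, the opening and the grip force at its end, in the units of the state.
- robot.observe(): the state, without advancing time (a new reading comes with each control period).
- optics.get_image(name): name is "scene" or "top" or "wrist"; returns a dict with "image" (420x560x3 uint8, red, green, blue), "depth" (420x560 float32, m along the optical axis (not along the pixel's ray), 0 where there is no reading), "fx", "fy", "cx", "cy" (pixels), "world_to_cam" (4x4, takes a point from world to camera coordinates); the wrist camera has in their place "mount" (4x4, takes a point from camera to tool coordinates, whose origin is the TCP and whose axes are the flange's). Camera axes: x right, y down, z forward; pixel columns grow to the right and rows downward; lengths in m; the calibration is good to about 2 mm. A picture is of the moment at which its call begins: read the wrist's pose just before it.
- ticket.close_job(): hands the job in; it is judged then, once.
Trained networks look in the newest picture that a camera, given by its name, has taken for a name from the list of things; names that differ only in an ending like _2 or _b are one class to them, and where a whole thing is asked for, a point or a joint stands for the part that bears it (a point fixed in the world has none). Each returns a list of dicts, best first, with "score" (0 to 1); they miss things now and then, are a little off and sometimes report something else, mostly with a low value. They report only what shows in the picture. A call takes as long as a camera call.
- optics.masks_of(query, camera): "pixels" (420x560 bool, what is visible of it) and "position" ([column, row] in pixels, amid what is visible of it).
The state is a dict: "clock": time; "joints": joint angles; "qvel": joint speeds; "effort": joint torques, N m; "position": TCP position; "tcp_rot": TCP orientation; "contact_force": force on the tool from outside, world axes, zero at the start; "wrist_torque": the same for the moment, N m; "width": finger opening in m; "grasp_force": force on a finger pad.
Only numpy, scipy, OpenCV 4.12 (cv2) and the standard library are available. Lean on these libraries where they do the work, as an engineer would, in place of code of your own. Each camera call takes 0.05 s, during which the arm holds its last target. There are 200 camera calls.

## Working session

There is one attempt and no reset: what is moved stays moved. The work goes in short steps, Python scripts to look and compute and a shell command to move; the robot and the scene stay as the last step left them, time stands still between calls to the robot, and variables do not carry over. Pictures are saved under pics/ and viewed, at most 10 in all, crops included, and the job is handed in when it is done.

```bash
mkdir -p pics; ls
cat > h.py <<'E'
import numpy as np, cv2
from station import robot, optics, ticket
def grab(n):
    s=robot.observe(); d=optics.get_image(n)
    if n=="wrist":
        T=np.eye(4);T[:3,:3]=s["tcp_rot"];T[:3,3]=s["position"]
        d["c2w"]=T@np.array(d["mount"])
    else: d["c2w"]=np.linalg.inv(np.array(d["world_to_cam"]))
    return d
def cloud(d):
    z=d["depth"];v,u=np.mgrid[:z.shape[0],:z.shape[1]]
    P=np.stack([(u-d["cx"])/d["fx"]*z,(v-d["cy"])/d["fy"]*z,z,np.ones_like(z)],-1)@d["c2w"].T
    P=P[...,:3];P[z<=0]=np.nan;return P
def save(d,n): cv2.imwrite("pics/"+n,d["image"][...,::-1])
E
python3 - <<'E'
from h import *
np.set_printoptions(precision=4,suppress=True)
s=robot.observe();print(s["clock"],s["position"],s["tcp_rot"],s["width"])
ims=[]
for n in["scene","top"]:
    d=grab(n);P=cloud(d);ims.append(d["image"])
    for q in["platen","tube_mid","pin_mid","tray","tape_mid","angle_mid","offcut"]:
        for r in optics.masks_of(q,n)[:2]:
            p=P[r["pixels"]];p=p[~np.isnan(p[:,0])]
            print(n,q,round(r["score"],2),np.round(r["position"]),len(p),np.median(p,0),np.percentile(p,2,axis=0),np.percentile(p,98,axis=0))
im=np.vstack(ims)[...,::-1];cv2.imwrite("pics/a.png",cv2.resize(im,(400,600),interpolation=cv2.INTER_AREA))
save(d,"top0.png")
E
```

```text
pics
0.0 [ 0.137  -0.5323  0.2307] [[ 0.9685  0.2491 -0.0001]
 [ 0.2491 -0.9685  0.0015]
 [ 0.0003 -0.0015 -1.    ]] 0.08543305292199414
scene platen 0.88 [305. 222.] 3944 [0.5798 0.115  0.0169] [ 0.4001 -0.0166 -0.0004] [0.6391 0.2795 0.02  ]
scene tube_mid 0.72 [279. 210.] 1828 [0.5371 0.082  0.0558] [0.4711 0.0213 0.0175] [0.5891 0.1941 0.0597]
scene pin_mid 0.92 [281. 191.] 331 [0.5256 0.1014 0.1007] [0.5074 0.0926 0.0587] [0.5321 0.1205 0.1322]
scene tray 0.71 [114. 261.] 3299 [ 0.4498 -0.3245  0.0035] [ 0.3688 -0.4095 -0.0006] [ 0.5485 -0.2392  0.0284]
scene tape_mid 0.83 [343. 165.] 487 [0.3934 0.4157 0.0361] [ 0.2892  0.3995 -0.003 ] [0.4207 0.4832 0.0628]
scene angle_mid 0.61 [348. 281.] 1259 [0.8128 0.0837 0.0037] [ 0.7748  0.0276 -0.0021] [0.8537 0.1476 0.0481]
scene angle_mid 0.4 [304. 224.] 3933 [0.5803 0.1094 0.0169] [ 0.4007 -0.0165 -0.001 ] [0.6396 0.2759 0.02  ]
scene offcut 0.62 [197. 324.] 1591 [ 0.8037 -0.2671  0.0585] [ 0.7567 -0.2922  0.0037] [ 0.814 -0.238  0.089]
top platen 0.62 [224. 240.] 8964 [0.5021 0.161  0.0201] [ 0.3946 -0.0081  0.0153] [0.6282 0.2822 0
[... 152 characters left out ...]
0.1078 0.1334] [0.4974 0.0937 0.0558] [0.5259 0.1231 0.1376]
top tray 0.7 [438. 260.] 4136 [ 0.4535 -0.325   0.0054] [ 0.3718 -0.4049 -0.    ] [ 0.5358 -0.2374  0.0322]
top tray 0.21 [125. 285.] 703 [0.3801 0.4196 0.0613] [ 0.3412  0.4019 -0.0018] [0.4147 0.4573 0.0678]
top tape_mid 0.58 [127. 286.] 649 [0.3781 0.4192 0.062 ] [0.3416 0.4019 0.0061] [0.4125 0.4472 0.0679]
top angle_mid 0.73 [271. 117.] 904 [0.8082 0.0923 0.0068] [0.7689 0.0364 0.0001] [0.8486 0.1478 0.0521]
top angle_mid 0.25 [419. 123.] 762 [ 0.7803 -0.2624  0.0558] [ 0.7509 -0.288   0.0007] [ 0.8079 -0.2319  0.0925]
top offcut 0.58 [418. 124.] 739 [ 0.7802 -0.2609  0.0558] [ 0.7508 -0.2875  0.0017] [ 0.8075 -0.2319  0.0924]
```

View pics/top0.png

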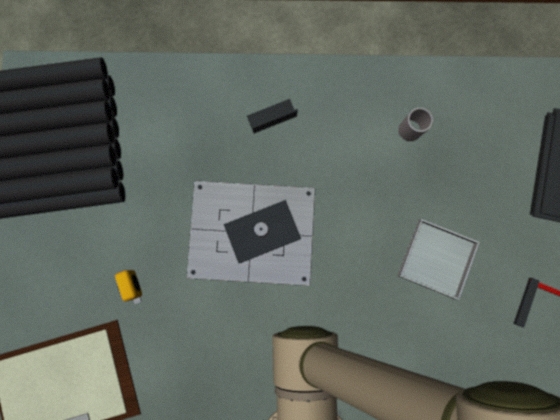

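View pics/a.png

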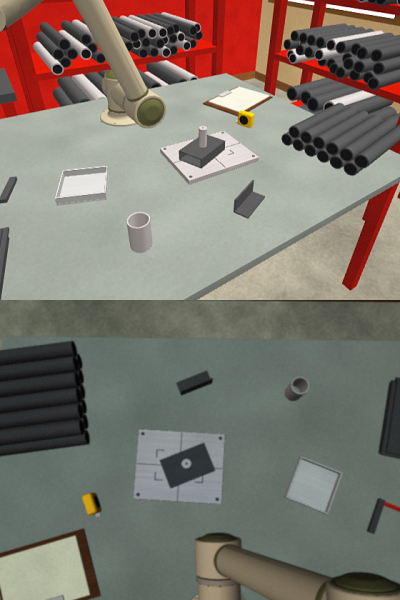

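The top view shows the tube at about (262,231), its pin at (260,229) and the plate's centre near (252,234). The tray is at (438,260). The tape measure, angle iron and offcut are all well clear. I'm moving over the pin for a closer look with the wrist camera.

```bash
R='[0,0,0,0.0187,0.032,0.003,0.0854]'; true
python3 -m creep '[[0,0,0,0.0187,0.032,0.003,0.0854],[0,0,0,0.0187,0.032,0.003,0.0854],[0,0,0,0.0187,0.032,0.003,0.0854],[0,0,0,0.0187,0.032,0.003,0.0854],[0,0,0,0.0187,0.032,0.003,0.0854]]' | tail -c 400
python3 -m creep '[[0,0,0,0.0187,0.032,0.003,0.0854],[0,0,0,0.0187,0.032,0.003,0.0854],[0,0,0,0.0187,0.032,0.003,0.0854],[0,0,0,0.0187,0.032,0.003,0.0854],[0,0,0,0.0187,0.032,0.003,0.0854]]' >/dev/null
python3 -m creep '[[0,0,0,0.0187,0.032,0.003,0.0854],[0,0,0,0.0187,0.032,0.003,0.0854],[0,0,0,0.0187,0.032,0.003,0.0854],[0,0,0,0.0187,0.032,0.003,0.0854],[0,0,0,0.0187,0.032,0.003,0.0854]]' | tail -c 400
cat >> h.py <<'E'
np.set_printoptions(precision=4,suppress=True)
def rect(P,m,zlo,zhi):
    "min-area rectangle of the masked points in a height band: centre, short, long, angle of the long side from +y (deg, ccw)"
    p=P[m];p=p[(p[:,2]>zlo)&(p[:,2]<zhi)][:,:2]
    (c,(w,h),a)=cv2.minAreaRect((p*1000).astype(np.float32))
    if w>h: w,h,a=h,w,a-90
    # h axis direction at a+90 deg
    return np.array(c)/1000,w,h,(a+90)%180-90,len(p)
E
python3 - <<'E'
from h import *
for n in["top","wrist"]:
    d=grab(n);P=cloud(d)
    if n=="wrist":print(d["mount"],d["fx"]);save(d,"w1.png");print(d["c2w"][:3,3])
    for q,lo,hi in[("platen",.014,.027),("tube_mid",.052,.068),("pin_mid",.125,.145)]:
        for r in optics.masks_of(q,n)[:1]: print(n,q,round(r["score"],2),*rect(P,r["pixels"],lo,hi))
print(robot.observe()["position"])
E
```

```text
clock: 1.22
position: [0.231, -0.371, 0.2465]
tcp_rot: [[0.969, 0.249, 0.0], [0.249, -0.969, -0.0], [0.0, 0.0, -1.0]]
contact_force: [0.2, -0.2, 0.1]
width: 0.0854
grasp_force: 0.0
clock: 2.05
position: [0.4181, -0.0507, 0.2767]
tcp_rot: [[0.968, 0.249, 0.001], [0.249, -0.968, -0.0], [0.001, 0.0, -1.0]]
contact_force: [1.2, -0.8, 0.9]
width: 0.0854
grasp_force: 0.0
top platen 0.81 [0.5118 0.1373] 239.5074462890625 300.2215881347656 -2.2992324829101562 8678
top tube_mid 0.79 [0.5124 0.1096] 100.03048706054688 159.9694061279297 22.457361221313477 2616
top pin_mid 0.71 [0.5128 0.1098] 26.74472427368164 26.753875732421875 -88.32224118709564 140
[[-0.0014 -0.9476 -0.3194  0.0822]
 [ 1.     -0.0009 -0.0019 -0.0006]
 [ 0.0015 -0.3194  0.9476 -0.1431]
 [ 0.      0.      0.      1.    ]] 344.1899273079873
[ 0.497  -0.0306  0.4193]
wrist platen 0.87 [0.4921 0.1294] 198.83087158203125 280.7593688964844 -2.6626663208007812 23273
wrist tube_mid 0.97 [0.5086 0.1083] 89.79695129394531 160.83546447753906 22.0526180267334 12753
wrist pin_mid 0.86 [0.5125 0.1095] 27.374418258666992 29.978076934814453 13.657415390014648 1540
[ 0.4171 -0.0536  0.2763]
```

View pics/w1.png

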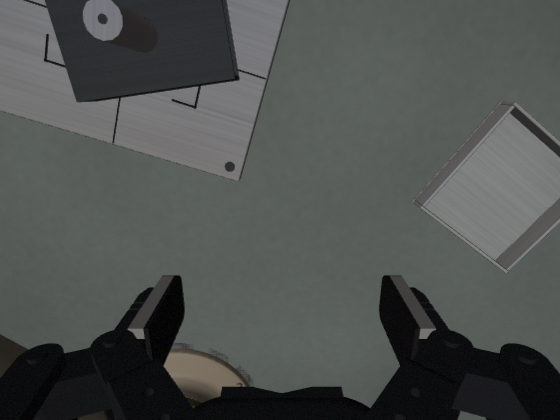

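The wrist view shows the pin top at (103,18) on the dark tube, with the corner marks partly visible at (55,50) and (190,97) and the tray at (510,185). The wrist and top cameras agree: the pin is at (0.5127, 0.1097) and the tube is 24.8° off the plate. Next is the approach to the pin.

```bash
python3 -m creep '[[0,0,0,0.0191,0.0327,0,0.0854],[0,0,0,0.0191,0.0327,0,0.0854],[0,0,0,0.0191,0.0327,0,0.0854],[0,0,0,0.0191,0.0327,0,0.0854],[0,0,0,0.0191,0.0327,-0.005,0.0854]]' >/dev/null
python3 -m creep '[[0,0,0,0,0,-0.03,0.0854],[0,0,0,0,0,-0.03,0.0854],[0,0,0,0,0,-0.02,0.0854],[0,0,0,0,0,0,0.0854],[0,0,0,0,0,0,0.0854]]'
python3 - <<'E'
from h import *
d=grab("wrist");P=cloud(d);print(robot.observe()["position"])
for r in optics.masks_of("pin_mid","wrist")[:2]:
    p=P[r["pixels"]];z=np.nanpercentile(p[:,2],95);print(r["score"],z,*rect(P,r["pixels"],z-.01,z+.006))
E
```

```text
clock: 3.28
position: [0.5131, 0.1099, 0.1913]
tcp_rot: [[0.969, 0.248, -0.001], [0.248, -0.969, -0.0], [-0.001, -0.0, -1.0]]
contact_force: [1.0, 0.1, 0.8]
width: 0.0854
grasp_force: 0.0
[0.5137 0.11   0.1925]
0.56 0.1353100100721652 [0.5143 0.1105] 28.55091094970703 29.139989852905273 -24.480819702148438 1724
0.3 0.02471266601515612 [ 0.419  -0.2262] 4.493210792541504 16.39588165283203 66.37618255615234 127
```

```bash
python3 -m creep '[[0,0,0,0,0,-0.03,0.0854],[0,0,0,0,0,-0.03,0.0854],[0,0,0,0,0,-0.03,0.0854],[0,0,0,0,0,-0.015,0.0854],[0,0,0,0,0,0,0.0854]]'
python3 -m creep '[[0,0,0,0,0,0,0.03],[0,0,0,0,0,0,0.03],[0,0,0,0,0,0,0.02],[0,0,0,0,0,0,0.02],[0,0,0,0,0,0,0.02]]' 50
python3 -m creep '[[0,0,0,0,0,0,0.02],[0,0,0,0,0,0,0.02],[0,0,0,0,0,0,0.02]]'
```

```text
clock: 3.8
position: [0.5124, 0.1104, 0.0849]
tcp_rot: [[0.969, 0.248, -0.003], [0.248, -0.969, 0.0], [-0.003, -0.001, -1.0]]
contact_force: [0.5, -0.6, -0.8]
width: 0.0855
grasp_force: 0.0
clock: 4.22
position: [0.5138, 0.1105, 0.0876]
tcp_rot: [[0.968, 0.249, 0.003], [0.249, -0.968, -0.001], [0.003, 0.002, -1.0]]
contact_force: [0.1, -3.2, 6.1]
width: 0.029
grasp_force: 48.6
clock: 4.47
position: [0.5138, 0.1104, 0.0875]
tcp_rot: [[0.968, 0.249, 0.003], [0.249, -0.968, -0.001], [0.002, 0.001, -1.0]]
contact_force: [-0.1, -3.0, 6.8]
width: 0.0286
grasp_force: 49.0
```

```bash
python3 -m creep '[[0,0,0,0,0,0.004,0.02],[0,0,0,0,0,0.004,0.02],[0,0,0,0,0,0.006,0.02],[0,0,0,0,0,0.006,0.02],[0,0,0,0,0,0.006,0.02]]'
python3 -m creep '[[0,0,0,0,0,0.01,0.02],[0,0,0,0,0,0.01,0.02],[0,0,0,0,0,0.015,0.02],[0,0,0,0,0,0.02,0.02],[0,0,0,0,0,0.02,0.02]]'
python3 - <<'E'
from h import *
print(robot.observe()["position"])
d=grab("top");P=cloud(d)
for q,lo,hi in[("tube_mid",.052,.068),("pin_mid",.18,.25),("tray",.026,.038)]:
    for r in optics.masks_of(q,"top")[:1]: print(q,round(r["score"],2),*rect(P,r["pixels"],lo,hi))
E
```

```text
clock: 4.88
position: [0.513, 0.1108, 0.1129]
tcp_rot: [[0.968, 0.249, -0.0], [0.249, -0.968, -0.0], [-0.0, 0.0, -1.0]]
contact_force: [1.9, -1.8, -5.4]
width: 0.029
grasp_force: 49.6
clock: 5.3
position: [0.5121, 0.1113, 0.1883]
tcp_rot: [[0.968, 0.249, -0.002], [0.249, -0.968, 0.001], [-0.002, -0.001, -1.0]]
contact_force: [0.3, 0.2, -3.7]
width: 0.0289
grasp_force: 49.8
[0.5121 0.1113 0.1883]
tube_mid 0.32 [0.5053 0.0214] 2.3516480922698975 19.403419494628906 -75.15450191497803 6
tray 0.82 [ 0.4534 -0.3205] 150.54698181152344 151.575927734375 -21.3834228515625 468
```

```bash
python3 -m creep '[[0,0,0,-0.003,-0.018,0,0.02],[0,0,0,-0.005,-0.036,0,0.02],[0,0,0,-0.005,-0.036,0,0.02],[0,0,0,-0.005,-0.036,0,0.02],[0,0,0,-0.005,-0.036,0,0.02]]' >/dev/null
python3 -m creep '[[0,0,0,-0.005,-0.036,0,0.02],[0,0,0,-0.005,-0.036,0,0.02],[0,0,0,-0.005,-0.036,0,0.02],[0,0,0,-0.005,-0.036,0,0.02],[0,0,0,-0.005,-0.036,0,0.02]]' >/dev/null
python3 -m creep '[[0,0,0,-0.005,-0.036,-0.01,0.02],[0,0,0,-0.005,-0.036,-0.015,0.02],[0,0,0,-0.002,-0.018,-0.02,0.02],[0,0,0,0,0,0,0.02],[0,0,0,0,0,0,0.02]]'
python3 - <<'E'
from h import *
d=grab("top");P=cloud(d);print(robot.observe()["position"])
for q,lo,hi in[("tube_mid",.052,.068),("tray",.026,.038)]:
    for r in optics.masks_of(q,"top")[:1]: print(q,round(r["score"],2),*rect(P,r["pixels"],lo,hi))
d=grab("scene");P=cloud(d);save(d,"s1.png")
for q,lo,hi in[("tube_mid",.052,.068),("tray",.026,.038)]:
    for r in optics.masks_of(q,"scene")[:1]: print(q,round(r["score"],2),*rect(P,r["pixels"],lo,hi))
for r in optics.masks_of("pin_mid","scene")[:1]:p=P[r["pixels"]];print(r["score"],np.nanpercentile(p,[2,50,98],axis=0))
d=grab("wrist");save(d,"w2.png")
E
```

```text
clock: 6.75
position: [0.4519, -0.3209, 0.1398]
tcp_rot: [[0.969, 0.247, -0.004], [0.247, -0.969, 0.004], [-0.002, -0.005, -1.0]]
contact_force: [0.7, 0.8, -2.8]
width: 0.029
grasp_force: 50.1
[ 0.4526 -0.3204  0.1411]
tube_mid 0.58 [0.5125 0.1089] 99.99527740478516 158.83689880371094 22.481863021850586 2666
tray 0.59 [ 0.4566 -0.3127] 135.73036193847656 150.88790893554688 68.45507049560547 306
tube_mid 0.62 [0.5158 0.107 ] 104.70269775390625 165.06532287597656 22.576744079589844 1201
tray 0.95 [ 0.4578 -0.322 ] 149.6116485595703 153.00967407226562 68.90765380859375 287
0.68 [[ 0.4533 -0.3354  0.0801]
 [ 0.4673 -0.3226  0.1362]
 [ 0.4717 -0.3094  0.1874]]
```

View pics/s1.png

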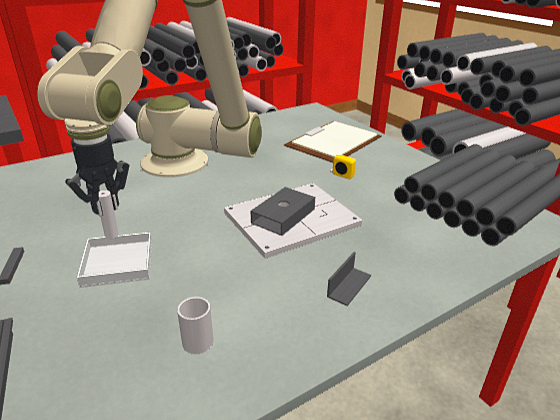

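The pin hangs upright at (108,213) above the tray at (115,258), and the tube is still on the plate, unmoved. I'll lower it onto the tray floor.

```bash
python3 -m creep '[[0,0,0,0,0,-0.015,0.02],[0,0,0,0,0,-0.02,0.02],[0,0,0,0,0,-0.02,0.02],[0,0,0,0,0,-0.012,0.02],[0,0,0,0,0,0,0.02]]'
python3 -m creep '[[0,0,0,0,0,-0.002,0.02],[0,0,0,0,0,-0.002,0.02],[0,0,0,0,0,0,0.02]]'
```

```text
clock: 7.57
position: [0.4523, -0.32, 0.0732]
tcp_rot: [[0.968, 0.249, -0.003], [0.249, -0.968, 0.003], [-0.002, -0.004, -1.0]]
contact_force: [-0.7, 0.5, -4.0]
width: 0.0292
grasp_force: 50.5
clock: 7.82
position: [0.4533, -0.3213, 0.072]
tcp_rot: [[0.968, 0.249, 0.001], [0.249, -0.968, -0.001], [0.001, 0.001, -1.0]]
contact_force: [0.2, 1.0, -2.8]
width: 0.0289
grasp_force: 50.5
```

```bash
python3 -m creep '[[0,0,0,0,0,-0.0015,0.02],[0,0,0,0,0,0,0.02]]' | sed -n '2p;4,5p'
python3 -m creep '[[0,0,0,0,0,-0.0015,0.02],[0,0,0,0,0,0,0.02]]'| sed -n '2p;4,5p'
python3 -m creep '[[0,0,0,0,0,-0.001,0.02],[0,0,0,0,0,0,0.02]]'| sed -n '2p;4,5p'
```

```text
position: [0.4531, -0.3212, 0.0702]
contact_force: [0.2, 0.2, -2.9]
width: 0.0286
position: [0.453, -0.3211, 0.0683]
contact_force: [-0.4, -0.1, -2.8]
width: 0.0288
position: [0.4531, -0.3213, 0.0676]
contact_force: [0.0, -0.7, -0.6]
width: 0.0286
```

```bash
python3 -m creep '[[0,0,0,0,0,-0.0006,0.02],[0,0,0,0,0,0,0.02]]' | sed -n '2p;4,5p'
python3 -m creep '[[0,0,0,0,0,0,0.035],[0,0,0,0,0,0,0.045],[0,0,0,0,0,0,0.06],[0,0,0,0,0,0,0.0854],[0,0,0,0,0,0,0.0854]]'
python3 - <<'E'
from h import *
d=grab("scene");P=cloud(d)
for r in optics.masks_of("pin_mid","scene")[:1]:p=P[r["pixels"]];print(r["score"],np.nanpercentile(p,[2,50,98],axis=0))
E
```

```text
position: [0.4532, -0.3213, 0.0676]
contact_force: [-1.7, 0.7, 6.6]
width: 0.0288
clock: 8.9
position: [0.4531, -0.3212, 0.0667]
tcp_rot: [[0.968, 0.249, 0.0], [0.249, -0.968, -0.0], [0.0, 0.0, -1.0]]
contact_force: [0.5, 0.6, 0.1]
width: 0.0794
grasp_force: 0.0
0.64 [[ 0.4455 -0.3372  0.0064]
 [ 0.4664 -0.3246  0.0684]
 [ 0.4715 -0.3094  0.1128]]
```

```bash
python3 -m creep '[[0,0,0,0,0,0.02,0.0854],[0,0,0,0,0,0.035,0.0854],[0,0,0,0,0,0.035,0.0854],[0,0,0,0,0,0.035,0.0854],[0,0,0,0,0,0.015,0.0854]]' | sed -n 2p
python3 -m creep '[[0,0,-5.6,0.0152,0.035,0,0.0854],[0,0,-5.6,0.0152,0.035,0,0.0854],[0,0,-5.5,0.0152,0.035,0,0.0854],[0,0,0,0.0152,0.035,0,0.0854],[0,0,0,0.0152,0.035,0,0.0854]]' >/dev/null
python3 -m creep '[[0,0,0,0.0152,0.035,0,0.0854],[0,0,0,0.0152,0.035,0,0.0854],[0,0,0,0.0152,0.035,0,0.0854],[0,0,0,0.0152,0.035,0,0.0854],[0,0,0,0.0152,0.035,0,0.0854]]' >/dev/null
python3 -m creep '[[0,0,0,0.0152,0.035,-0.02,0.0854],[0,0,0,0.0152,0.034,-0.03,0.0854],[0,0,0,0,0,-0.03,0.0854],[0,0,0,0,0,0,0.0854]]'
python3 - <<'E'
from h import *
d=grab("scene");save(d,"s2.png");P=cloud(d)
for q,lo,hi in[("tube_mid",.052,.068)]:
    for r in optics.masks_of(q,"scene")[:1]: print(q,round(r["score"],2),*rect(P,r["pixels"],lo,hi))
for r in optics.masks_of("pin_mid","scene")[:1]:p=P[r["pixels"]];print(r["score"],np.nanpercentile(p,[2,50,98],axis=0))
d=grab("wrist");save(d,"w3.png");P=cloud(d);print(robot.observe()["position"])
for q,lo,hi in[("platen",.014,.027),("tube_mid",.052,.068)]:
    for r in optics.masks_of(q,"wrist")[:1]: print(q,round(r["score"],2),*rect(P,r["pixels"],lo,hi))
E
```

```text
position: [0.4538, -0.3219, 0.2114]
clock: 10.58
position: [0.6305, 0.0941, 0.1251]
tcp_rot: [[0.999, -0.037, -0.011], [-0.037, -0.999, 0.0], [-0.011, 0.0, -1.0]]
contact_force: [-0.4, -0.8, -1.0]
width: 0.0855
grasp_force: 0.0
tube_mid 0.8 [0.515  0.1088] 103.11737060546875 165.6352081298828 22.78976058959961 1059
0.93 [[ 0.4464 -0.3378  0.0038]
 [ 0.4663 -0.325   0.0662]
 [ 0.4716 -0.3093  0.1129]]
[0.6337 0.0913 0.1335]
platen 0.96 [0.5227 0.1376] 222.49874877929688 299.7712097167969 -2.4179916381835938 34707
tube_mid 0.79 [0.5153 0.107 ] 101.4503173828125 152.56614685058594 22.073312759399414 16479
```

View pics/w3.png

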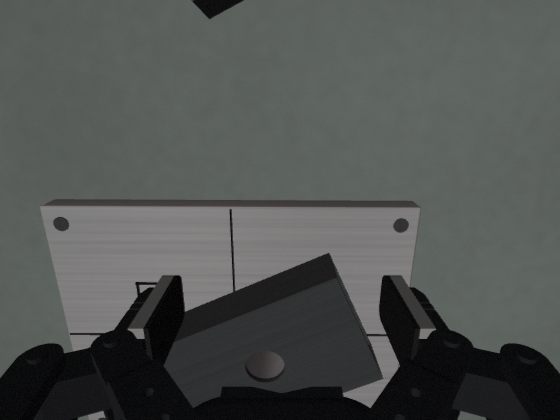

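The wrist view shows the tube's far -y corner at (330,255) just inside the right finger at about (395,300). I'll shift 12 mm towards +y, go down beyond the far side and tap towards the robot.

```bash
python3 -m creep '[[0,0,0,0,0.012,-0.02,0.0854],[0,0,0,0,0,-0.03,0.0854],[0,0,0,0,0,-0.03,0.0854],[0,0,0,0,0,-0.025,0.0854],[0,0,0,0,0,-0.006,0.0854]]'
python3 -m creep '[[0,0,0,-0.008,0,0,0.0854],[0,0,0,-0.008,0,0,0.0854],[0,0,0,-0.006,0,0,0.0854],[0,0,0,-0.005,0,0,0.0854],[0,0,0,-0.005,0,0,0.0854]]'
python3 -m creep '[[0,0,0,-0.004,0,0,0.0854],[0,0,0,-0.004,0,0,0.0854],[0,0,0,-0.004,0,0,0.0854],[0,0,0,-0.004,0,0,0.0854],[0,0,0,0,0,0,0.0854]]'
cat >> h.py <<'E'
C=np.array([.5118,.1373]);A=-2.3
def tube(cams=("top","scene")):
    for n in cams:
        d=grab(n);P=cloud(d)
        for r in optics.masks_of("tube_mid",n)[:1]:
            c,w,h,a,k=rect(P,r["pixels"],.052,.068);t=np.radians(A);e=c-C
            print(n,round(r["score"],2),c,"size",round(w,1),round(h,1),"n",k,"| err along plate x,y mm",1000*np.array([e@[np.cos(t),np.sin(t)],e@[-np.sin(t),np.cos(t)]]),"deg",round(a-A,2))
    return d
E
python3 -c "
from h import *
tube();print(robot.observe()['position'])"
```

```text
clock: 11.3
position: [0.6316, 0.1037, 0.0176]
tcp_rot: [[0.999, -0.041, -0.005], [-0.041, -0.999, 0.0], [-0.005, 0.0, -1.0]]
contact_force: [-0.6, 0.3, -0.5]
width: 0.0856
grasp_force: 0.0
clock: 11.72
position: [0.6016, 0.104, 0.0216]
tcp_rot: [[0.999, -0.04, 0.003], [-0.04, -0.999, -0.0], [0.003, 0.0, -1.0]]
contact_force: [4.6, -1.2, 0.7]
width: 0.0852
grasp_force: 1.7
clock: 12.13
position: [0.5849, 0.1042, 0.0207]
tcp_rot: [[0.999, -0.04, 0.001], [-0.04, -0.999, -0.0], [0.001, 0.0, -1.0]]
contact_force: [2.1, 0.6, 1.4]
width: 0.0857
grasp_force: 0.8
top 0.71 [0.4945 0.0319] size 14.3 40.3 n 80 | err along plate x,y mm [ -13.0811 -105.9815] deg -86.86
scene 0.63 [0.506  0.1105] size 102.4 162.2 n 354 | err along plate x,y mm [ -4.7424 -26.9763] deg 18.4
[0.5848 0.1045 0.0202]
```

```bash
python3 -m creep '[[0,0,0,-0.004,0,0,0.0854],[0,0,0,-0.004,0,0,0.0854],[0,0,0,-0.004,0,0,0.0854],[0,0,0,-0.002,0,0,0.0854],[0,0,0,0,0,0,0.0854]]' | sed -n '2p;4p'
python3 -c "
from h import *
d=tube(('scene',));d=grab('wrist');save(d,'w4.png')"
```

```text
position: [0.5701, 0.1044, 0.0202]
contact_force: [0.9, 0.2, 0.5]
scene 0.92 [0.4979 0.1041] size 120.0 156.9 n 336 | err along plate x,y mm [-12.5944 -33.7736] deg 25.32
```

View pics/w4.png

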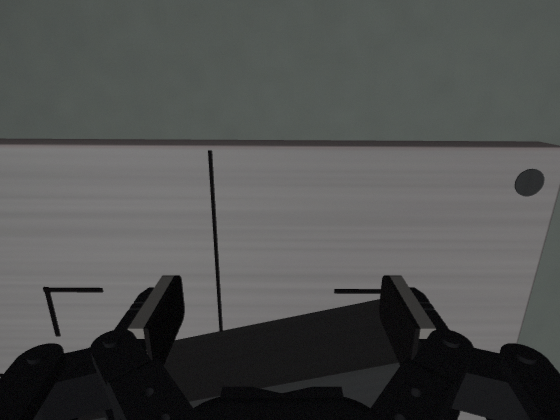

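The far edge in view runs from (180,343) to (380,300), so about 12° remains. I'm lifting clear and going to the near side.

```bash
python3 -m creep '[[0,0,0,0.015,0,0,0.0854],[0,0,0,0.015,0,0.02,0.0854],[0,0,0,0,0,0.035,0.0854],[0,0,0,0,0,0.035,0.0854],[0,0,0,-0.02,0.003,0.01,0.0854]]' >/dev/null
python3 -m creep '[[0,0,0,-0.035,0.003,0,0.0854],[0,0,0,-0.035,0.003,0,0.0854],[0,0,0,-0.035,0.003,0,0.0854],[0,0,0,-0.035,0.003,0,0.0854],[0,0,0,-0.035,0.003,0,0.0854]]' >/dev/null
python3 -m creep '[[0,0,0,-0.005,0,0,0.0854],[0,0,0,0,0,0,0.0854],[0,0,0,0,0,0,0.0854]]'
python3 -c "
from h import *
d=tube(('top','scene','wrist'));save(d,'w5.png');print(robot.observe()['position'])"
```

```text
clock: 13.98
position: [0.4018, 0.1224, 0.1205]
tcp_rot: [[0.999, -0.04, 0.001], [-0.04, -0.999, 0.0], [0.001, -0.0, -1.0]]
contact_force: [0.7, 0.2, 0.0]
width: 0.0853
grasp_force: 0.0
top 0.91 [0.493  0.1164] size 99.9 160.2 n 2608 | err along plate x,y mm [-17.9433 -21.5989] deg 13.3
scene 0.83 [0.4963 0.1146] size 106.8 165.0 n 1163 | err along plate x,y mm [-14.6017 -23.336 ] deg 12.83
wrist 0.9 [0.4941 0.1171] size 100.5 160.6 n 44945 | err along plate x,y mm [-16.8418 -20.9078] deg 13.34
[0.4016 0.1222 0.12  ]
```

```bash
python3 -m creep '[[0,0,0,0,0.006,-0.02,0.0854],[0,0,0,0,0,-0.03,0.0854],[0,0,0,0,0,-0.03,0.0854],[0,0,0,0,0,-0.02,0.0854],[0,0,0,0,0,0,0.0854]]' | sed -n 2p
python3 -m creep '[[0,0,0,0.006,0,0,0.0854],[0,0,0,0.006,0,0,0.0854],[0,0,0,0.005,0,0,0.0854],[0,0,0,0.004,0,0,0.0854],[0,0,0,0.004,0,0,0.0854]]'| sed -n '2p;4p'
python3 -m creep '[[0,0,0,0.004,0,0,0.0854],[0,0,0,0.004,0,0,0.0854],[0,0,0,0.004,0,0,0.0854],[0,0,0,0.004,0,0,0.0854],[0,0,0,0,0,0,0.0854]]'| sed -n '2p;4p'
python3 -c "
from h import *
d=tube(('top','scene','wrist'));save(d,'w6.png');print(robot.observe()['position'])"
```

```text
position: [0.3996, 0.1282, 0.0174]
position: [0.4257, 0.1286, 0.021]
contact_force: [-5.5, 1.7, 2.5]
position: [0.4426, 0.1285, 0.0209]
contact_force: [-0.1, 1.1, 0.5]
top 0.57 [0.5073 0.109 ] size 100.1 158.9 n 1818 | err along plate x,y mm [ -3.3797 -28.4796] deg 4.53
scene 0.67 [0.5092 0.1076] size 108.8 164.8 n 1218 | err along plate x,y mm [ -1.4126 -29.7338] deg 3.85
wrist 0.88 [0.5036 0.1131] size 100.6 155.1 n 136907 | err along plate x,y mm [ -7.2351 -24.475 ] deg 5.05
[0.4423 0.1282 0.0205]
```

```bash
python3 -m creep '[[0,0,0,-0.015,0,0,0.0854],[0,0,0,-0.01,0,0.02,0.0854],[0,0,0,0,0,0.035,0.0854],[0,0,0,0,0,0.035,0.0854],[0,0,0,0,0,0.01,0.0854]]'
python3 -c "
from h import *
print(robot.observe()['joints'])
tube(('top',))"
```

```text
clock: 16.25
position: [0.4185, 0.1284, 0.1245]
tcp_rot: [[0.999, -0.04, 0.007], [-0.04, -0.999, 0.0], [0.007, -0.0, -1.0]]
contact_force: [0.9, -0.2, 0.5]
width: 0.0853
grasp_force: 0.0
[  1.4912  17.6444 101.31    -0.0037  60.6391  93.7596]
top 0.81 [0.5079 0.1092] size 99.7 159.1 n 2436 | err along plate x,y mm [ -2.754  -28.2367] deg 3.89
```

```bash
python3 -m creep '[[0,0,6.9,0.007,-0.011,0,0.0854],[0,0,6.9,0.007,-0.011,0,0.0854],[0,0,6.9,0.007,-0.011,0,0.0854],[0,0,6.9,0.007,-0.011,0,0.0854],[0,0,6.9,0.007,-0.011,0,0.0854]]' >/dev/null
python3 -m creep '[[0,0,6.9,0.007,-0.011,0,0.0854],[0,0,6.9,0.007,-0.011,0,0.0854],[0,0,6.9,0.007,-0.011,0,0.0854],[0,0,6.9,0.007,-0.011,0,0.0854],[0,0,6.9,0.007,-0.011,0,0.0854]]' >/dev/null
python3 -m creep '[[0,0,7,0.007,-0.011,0,0.0854],[0,0,7,0.007,-0.011,0,0.0854],[0,0,7,0.007,-0.011,0,0.0854],[0,0,0,0,0,0,0.0854],[0,0,0,0,0,0,0.0854]]'
python3 -c "
from h import *
d=tube(('top','wrist'));save(d,'w7.png');print(robot.observe()['position'])"
```

```text
clock: 17.6
position: [0.5074, -0.0147, 0.119]
tcp_rot: [[0.045, 0.999, -0.002], [0.999, -0.045, 0.001], [0.001, -0.002, -1.0]]
contact_force: [-0.1, 0.1, -0.3]
width: 0.085
grasp_force: 0.0
top 0.64 [0.5067 0.1182] size 100.1 141.8 n 2325 | err along plate x,y mm [ -4.3191 -19.2676] deg 4.4
wrist 0.71 [0.5094 0.0745] size 89.1 100.7 n 27346 | err along plate x,y mm [  0.1508 -62.8605] deg -85.58
[ 0.5075 -0.014   0.12  ]
```

View pics/w7.png

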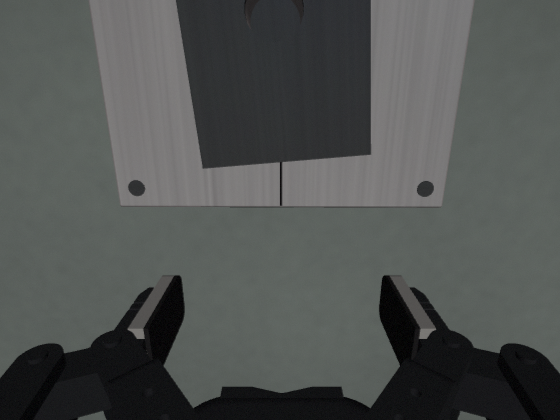

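The tube's -y end shows at (202,168)–(370,154), between the fingers' tracks, so both fingers will land on its wall edges. I'll close them slightly and push towards +y.

```bash
python3 -m creep '[[0,0,0.3,0.003,0,-0.02,0.076],[0,0,0,0,0,-0.03,0.076],[0,0,0,0,0,-0.03,0.076],[0,0,0,0,0,-0.018,0.076],[0,0,0,0,0,0,0.076]]' | sed -n '2p;6p'
python3 -m creep '[[0,0,0,0,0.008,0,0.076],[0,0,0,0,0.008,0,0.076],[0,0,0,0,0.006,0,0.076],[0,0,0,0,0.004,0,0.076],[0,0,0,0,0.004,0,0.076]]'| sed -n '2p;5,6p'
python3 -m creep '[[0,0,0,0,0.004,0,0.076],[0,0,0,0,0.004,0,0.076],[0,0,0,0,0.004,0,0.076],[0,0,0,0,0.004,0,0.076],[0,0,0,0,0.004,0,0.076]]'| sed -n '2p;5,6p'
python3 -m creep '[[0,0,0,0,0.004,0,0.076],[0,0,0,0,0.004,0,0.076],[0,0,0,0,0,0,0.076]]'| sed -n '2p;5,6p'
python3 -c "
from h import *
d=tube(('top','scene','wrist'));save(d,'w8.png');print(robot.observe()['position'])"
```

```text
position: [0.5089, -0.0138, 0.0192]
grasp_force: 0.0
position: [0.5113, 0.016, 0.0232]
width: 0.076
grasp_force: 2.9
position: [0.511, 0.0347, 0.023]
width: 0.0755
grasp_force: 3.1
position: [0.5114, 0.0435, 0.0228]
width: 0.0761
grasp_force: 0.4
top 0.16 [0. 0.] size 0.0 0.0 n 0 | err along plate x,y mm [-505.8776 -157.7288] deg 2.3
scene 0.57 [0.5201 0.1324] size 103.5 167.6 n 841 | err along plate x,y mm [ 8.4418 -4.5505] deg 4.23
[0.5108 0.0434 0.0222]
```

View pics/w8.png

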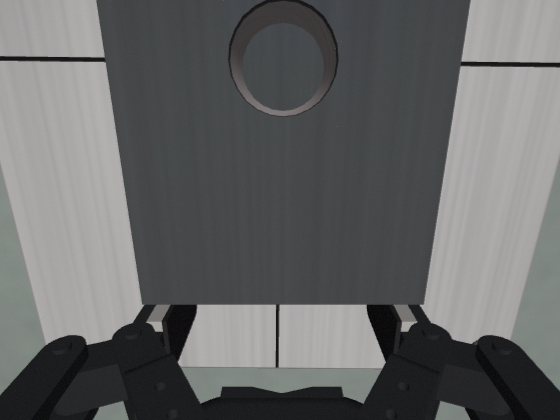

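The tube's end edge is level at row 305, flush on both fingers, so it is square now. A little more push in +y, then I'll back off and measure.

```bash
python3 -m creep '[[0,0,0,0,0.002,0,0.076],[0,0,0,0,0,0,0.076]]'| sed -n '2p;5,6p'
python3 -m creep '[[0,0,0,0,-0.01,0,0.076],[0,0,0,0,-0.02,0,0.076],[0,0,0,0,0,0.035,0.076],[0,0,0,0,0,0.035,0.076],[0,0,0,0,-0.03,0.03,0.076]]'| sed -n '2p'
python3 -m creep '[[0,0,0,0,-0.04,0,0.0854],[0,0,0,0,-0.04,0,0.0854],[0,0,0,0,0,0,0.0854]]'| sed -n '2p'
python3 -c "
from h import *
d=tube(('top','scene'))
d=grab('top');P=cloud(d)
for r in optics.masks_of('platen','top')[:1]: print(r['score'],*rect(P,r['pixels'],.014,.027))"
```

```text
position: [0.511, 0.0452, 0.0222]
width: 0.076
grasp_force: 1.5
position: [0.5106, -0.0121, 0.1235]
position: [0.5114, -0.1003, 0.1223]
top 0.64 [0.5132 0.1362] size 100.2 160.0 n 2702 | err along plate x,y mm [ 1.417  -1.0795] deg 0.39
scene 0.75 [0.5172 0.1345] size 107.3 161.0 n 1177 | err along plate x,y mm [ 5.5248 -2.6099] deg 0.26
0.87 [0.5119 0.1375] 240.20460510253906 300.5482177734375 -2.6255569458007812 8925
```

```bash
python3 -m creep '[[0,0,0,0,0.02,0.03,0.0854],[0,0,0,0,0.025,0.03,0.0854],[0,0,0,0,0.025,0.03,0.0854],[0,0,0,0,0.025,0.03,0.0854],[0,0,0,0,0.03,0.02,0.0854]]'| sed -n '2p'
python3 -m creep '[[0,0,0,0,0.03,0,0.0854],[0,0,0,0,0.03,0,0.0854],[0,0,0,0,0.015,0,0.0854],[0,0,0,0,0,0,0.0854],[0,0,0,0,0,0,0.0854]]'| sed -n '2p'
python3 - <<'E'
from h import *
d=tube(('wrist',));P=cloud(d);im=d["image"].copy()
r=optics.masks_of('platen','wrist')[0];print(r['score'],*rect(P,r['pixels'],.014,.027))
# draw outline 100x160 about C at z=.02 and measure scribed marks: rectify to the plate plane
t=np.radians(A);ex=np.array([np.cos(t),np.sin(t)]);ey=np.array([-np.sin(t),np.cos(t)])
w2c=np.linalg.inv(d["c2w"]);pp=[]
q=np.array([[-.12,-.15],[.12,-.15],[.12,.15],[-.12,.15]])
for a,b in q:
    X=w2c@np.r_[C+a*ex+b*ey,.02,1];pp.append([d["fx"]*X[0]/X[2]+d["cx"],d["fy"]*X[1]/X[2]+d["cy"]])
H=cv2.getPerspectiveTransform(np.float32(pp),np.float32([[150-b*2000+300-150+0,240-a*2000] for a,b in q])) 
o=cv2.warpPerspective(d["image"],H,(600,480),flags=cv2.INTER_CUBIC)
cv2.imwrite("pics/r1.png",o[...,::-1]) # col=300-2000*y, row=240-2000*x : 0.5 mm/px
E
```

```text
position: [0.511, 0.0327, 0.2646]
position: [0.5105, 0.107, 0.2615]
wrist 0.58 [0.5143 0.1369] size 100.2 159.8 n 15395 | err along plate x,y mm [ 2.5105 -0.2737] deg 0.31
0.55 [0.513  0.1329] 240.6600341796875 289.22845458984375 -2.600616455078125 40905
```

View pics/r1.png

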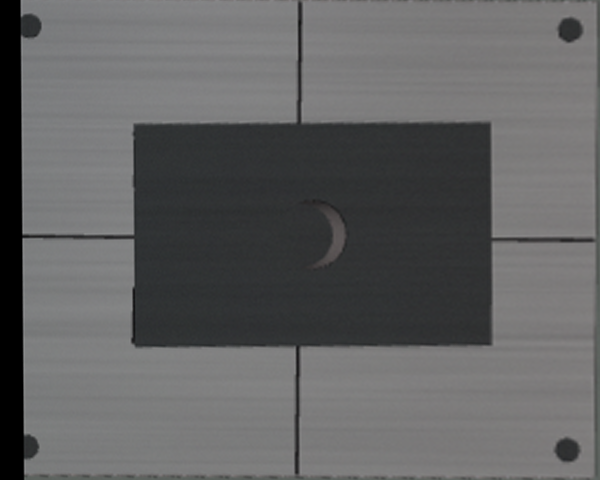

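In the rectified view, at 0.5 mm/px, the centre lines cross near (298,239). The tube spans columns 134–491 and rows 123–346. Both cameras put it at about +1.4 mm in x, -1.1 mm in y and +0.65°, with the plate at -2.65°. I'll mend this with one more flush tap on the -y end and then one on the far side.

```bash
python3 -m creep '[[0,0,-0.35,0,-0.03,-0.01,0.076],[0,0,0,0,-0.03,-0.03,0.076],[0,0,0,0,-0.027,-0.03,0.076],[0,0,0,0,0,-0.04,0.076],[0,0,0,0,0,-0.04,0.076]]'| sed -n '2p'
python3 -m creep '[[0,0,0,0,0,-0.04,0.076],[0,0,0,0,0,-0.03,0.076],[0,0,0,0,0,-0.019,0.076],[0,0,0,0,0,0,0.076],[0,0,0,0,0,0,0.076]]'| sed -n '2,6p'
```

```text
position: [0.5111, 0.017, 0.1113]
position: [0.5109, 0.0187, 0.0231]
tcp_rot: [[0.042, 0.999, -0.001], [0.999, -0.042, 0.0], [0.0, -0.001, -1.0]]
contact_force: [-0.4, 0.5, 0.4]
width: 0.0761
grasp_force: 0.0
```

```bash
python3 -m creep '[[0,0,-0.25,0,0.008,0,0.076],[0,0,0,0,0.008,0,0.076],[0,0,0,0,0.004,0,0.076],[0,0,0,0,0.002,0,0.076],[0,0,0,0,0,0,0.076]]'| sed -n '2,6p'
python3 -m creep '[[0,0,0,0,0.002,0,0.076],[0,0,0,0,0.0015,0,0.076],[0,0,0,0,0.001,0,0.076],[0,0,0,0,0.001,0,0.076],[0,0,0,0,0,0,0.076]]'| sed -n '2,6p'
```

```text
position: [0.5111, 0.0421, 0.0239]
tcp_rot: [[0.044, 0.999, 0.001], [0.999, -0.044, -0.0], [-0.0, 0.001, -1.0]]
contact_force: [0.3, 0.4, 0.0]
width: 0.0761
grasp_force: 0.0
position: [0.5108, 0.0464, 0.0233]
tcp_rot: [[0.045, 0.999, -0.0], [0.999, -0.045, -0.001], [-0.001, -0.0, -1.0]]
contact_force: [-1.4, -4.3, 1.4]
width: 0.0762
grasp_force: 2.0
```

```bash
python3 -m creep '[[0,0,0,0,-0.01,0,0.076],[0,0,0,0,-0.02,0,0.076],[0,0,0,0,0,0.035,0.0854],[0,0,0,0,0,0.035,0.0854],[0,0,0,0,0,0.03,0.0854]]'| sed -n '2p'
python3 -m creep '[[0,0,-6.9,0.0068,0.009,0,0.0854],[0,0,-6.9,0.0068,0.009,0,0.0854],[0,0,-6.9,0.0068,0.009,0,0.0854],[0,0,-6.9,0.0068,0.009,0,0.0854],[0,0,-6.9,0.0068,0.009,0,0.0854]]' >/dev/null
python3 -m creep '[[0,0,-6.9,0.0068,0.009,0,0.0854],[0,0,-6.9,0.0068,0.009,0,0.0854],[0,0,-6.9,0.0068,0.009,0,0.0854],[0,0,-6.9,0.0068,0.009,0,0.0854],[0,0,-6.9,0.0068,0.009,0,0.0854]]' >/dev/null
python3 -m creep '[[0,0,-7,0.0068,0.009,0,0.0854],[0,0,-7,0.0068,0.009,0,0.0854],[0,0,-7,0.0068,0.009,0,0.0854],[0,0,0,0,0,0,0.0854],[0,0,0,0,0,0,0.0854]]' | sed -n '2,5p'
sed -i 's/^C=.*/C=np.array([.5118,.1374]);A=-2.6/' h.py
python3 -c "
from h import *
d=tube(('top','scene'));print(robot.observe()['position'])"
```

```text
position: [0.511, 0.0161, 0.1249]
position: [0.5993, 0.1335, 0.1229]
tcp_rot: [[0.999, -0.041, -0.001], [-0.041, -0.999, 0.0], [-0.001, -0.0, -1.0]]
contact_force: [0.2, -0.4, -0.6]
width: 0.0855
top 0.88 [0.5105 0.0694] size 24.2 98.3 n 294 | err along plate x,y mm [  1.7411 -67.9662] deg 89.44
scene 0.91 [0.5172 0.1372] size 107.4 164.7 n 1161 | err along plate x,y mm [5.4351 0.0353] deg -0.68
[0.5991 0.1333 0.1233]
```

```bash
python3 -m creep '[[0,0,-0.25,0,0,-0.02,0.0854],[0,0,0,0,0,-0.03,0.0854],[0,0,0,0,0,-0.03,0.0854],[0,0,0,0,0,-0.02,0.0854],[0,0,0,0,0,0,0.0854]]'| sed -n '2,4p'
python3 -m creep '[[0,0,0,-0.008,0,0,0.0854],[0,0,0,-0.008,0,0,0.0854],[0,0,0,-0.004,0,0,0.0854],[0,0,0,-0.002,0,0,0.0854],[0,0,0,0,0,0,0.0854]]'| sed -n '2,4p'
```

```text
position: [0.597, 0.1333, 0.0193]
tcp_rot: [[0.999, -0.048, -0.008], [-0.048, -0.999, -0.0], [-0.008, 0.001, -1.0]]
contact_force: [-0.2, -0.1, -0.7]
position: [0.5773, 0.134, 0.0245]
tcp_rot: [[0.999, -0.049, 0.002], [-0.049, -0.999, 0.0], [0.002, -0.0, -1.0]]
contact_force: [-0.1, 0.2, -0.1]
```

```bash
python3 -m creep '[[0,0,0.15,-0.002,0,0,0.0854],[0,0,0,-0.001,0,0,0.0854],[0,0,0,-0.001,0,0,0.0854],[0,0,0,-0.001,0,0,0.0854],[0,0,0,0,0,0,0.0854]]'| sed -n '2,4p'
python3 -m creep '[[0,0,0,0.01,0,0,0.0854],[0,0,0,0.02,0,0,0.0854],[0,0,0,0,0,0.035,0.0854],[0,0,0,0,0,0.035,0.0854],[0,0,0,0,0,0.035,0.0854]]'| sed -n '2p'
python3 -m creep '[[0,0,0,0,-0.035,0.03,0.0854],[0,0,0,0,-0.04,0.03,0.0854],[0,0,0,0,-0.04,0.02,0.0854],[0,0,0,0,-0.04,0,0.0854],[0,0,0,0,-0.04,0,0.0854]]'| sed -n '2p'
python3 -m creep '[[0,0,0,0,-0.02,0,0.0854],[0,0,0,0,0,0,0.0854],[0,0,0,0,0,0,0.0854]]'| sed -n '1,2p'
python3 - <<'E'
from h import *
d=tube(('scene','top'));P=cloud(d)
r=optics.masks_of('platen','top')[0];print(r['score'],*rect(P,r['pixels'],.014,.027))
for q in["pin_mid","tape_mid","angle_mid","offcut"]:
    for r in optics.masks_of(q,"top")[:1]:
        p=P[r["pixels"]];print(q,round(r["score"],2),np.nanpercentile(p,[2,98],axis=0).ravel())
save(d,"top9.png")
E
```

```text
position: [0.574, 0.1338, 0.0241]
tcp_rot: [[0.999, -0.047, 0.004], [-0.047, -0.999, 0.0], [0.004, -0.0, -1.0]]
contact_force: [5.3, -0.3, 2.4]
position: [0.602, 0.1339, 0.1288]
position: [0.6023, -0.0498, 0.2004]
clock: 27.58
position: [0.6021, -0.0691, 0.1987]
scene 0.66 [0.5146 0.1354] size 106.4 161.1 n 1177 | err along plate x,y mm [ 2.868  -1.9165] deg -0.17
top 0.86 [0.5116 0.1376] size 100.0 160.3 n 2712 | err along plate x,y mm [-0.1808  0.2222] deg -0.05
0.66 [0.5121 0.1382] 240.6380615234375 299.15264892578125 -2.6517791748046875 8318
pin_mid 0.52 [ 0.4349 -0.3487  0.0031  0.469  -0.3071  0.1179]
tape_mid 0.68 [0.3424 0.4018 0.0058 0.412  0.4448 0.0682]
angle_mid 0.63 [0.7686 0.0345 0.0002 0.8476 0.1493 0.0525]
offcut 0.75 [ 0.7508 -0.2877  0.0038  0.807  -0.2317  0.0923]
```

View pics/top9.png

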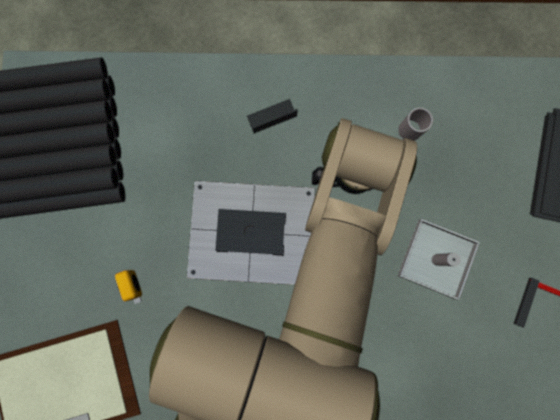

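The top view shows the tube at (251,231), centred and square in its marks (errors about 0.2 mm and 0.05°). The pin stands in the tray at (447,259), the other three things have not moved, and the robot touches nothing.

```bash
python3 -c "
from station import ticket
print(ticket.close_job())"
```

```text
the job is handed in; nothing more can be done
None
```

The job is handed in at about 28 s: the pin stands upright in the tray, the tube measures within about 0.5 mm and 0.1° of centred and square in its marks, and the tape measure, angle iron and offcut were left alone.

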